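# Restock the hygiene caddy on the registration desk

## Robot

A 6-joint arm with a two-finger parallel gripper is mounted at the origin on the work surface. World frame = base frame: x ahead of the robot, y to its left, z up, the work surface at z = 0. Lengths are in mm, angles in rad, forces in N, time in s.
With the tool pointing down it reaches from about 350 to 775 mm from the base axis. Payload 7.3 kg.
Tool frame: the origin (TCP) lies midway between the tips of the shut fingers; the grasp point (between the pads) lies 19 mm behind it; z points along the fingers, x is the direction in which the jaws open and shut, and the axes are right-handed (so a half turn about z gives the same grasp; the last joint's range is limited). The gripper opens to 92 mm and grips with 3 to 60 N. Pads are 19 mm wide; open, the fingers measure 130 mm over their backs; the gripper's body (75 mm by 190 mm) begins 47 mm behind the grasp point.
Start: joints at [1.15, 0.342, 1.524, -0, 1.275, -0.146], TCP at [142.446, 505.326, 226.741] pointing down, gripper open.
Joint ranges: [-2.53, 2.53], [-0.77, 2.02], [0.04, 2.7], [-1, 4.14], [0.28, 2.66], [-3.11, 3.11]. Speed limits (rad/s): [2.57, 2.57, 3.14, 3.14, 3.14, 3.14].

## Interface

Orientations are given as [roll, pitch, yaw] about the fixed x, y, z axes, in that order (R = Rz(yaw) Ry(pitch) Rx(roll)).
In Python, from plant import bot gives the robot as it stands.
- The arm moves only by the shell command python3 -m pendant 'ROWS' [OPENING]. ROWS is JSON, a list of rows, each an object with "linear": the shift along the world's x, y, z in mm, a list of three; "twist": the turn about the world's z in degrees. In form: [{"linear": [x, y, z], "twist": twist}, ...]. A call has 1 to 20 rows; each row is the pose to reach, as a shift and turn from the pose commanded when the call began; what a row does not reach only later rows make up. A row lasts 1/8 s, in which the tool goes at most 62.5 mm and 10.7 degrees, less where a joint would pass 70% of its speed; a pose out of reach is approached as far as the arm can. A call with a gripper value outside its range is refused whole. OPENING is the closure in counts, from 0 (fully open) to 255 (shut), set as the call begins (- or left out, the last holds). The fingers move at their own pace and stop on an object; the grip force is fixed at half the most. Time passes only in rows, so rows that repeat a pose let the fingers close. It gives the time, the measured TCP pose, the force and the opening at its end, in the units of the state.
- bot.get_obs(): the state, without advancing time (a new reading comes with each control period).
- bot.capture(name): name is "scene" or "top" or "wrist"; returns a dict with "frame" (480x640x3 uint8, blue, green, red), "z_map" (480x640 float32, mm along the optical axis (not along the pixel's ray), 0 where there is no reading), "fx", "fy", "cx", "cy" (pixels), "rvec" (rotation vector, rad) and "tvec" (3), from world to camera coordinates, as OpenCV has them. Camera axes: x right, y down, z forward; pixel columns grow to the right and rows downward; lengths in mm; the calibration is good to about 2 mm. A picture is of the moment at which its call begins.
- bot.close_job(): hands the job in, once; it reports no verdict.
The state is a dict: "time": time; "joint_positions": joint angles; "dq": joint speeds; "tau": joint torques, N m; "tool_pos": TCP position; "tcp_rot": TCP orientation; "contact_force": force on the tool from outside, world axes, zero at the start; "moment": the same for the moment, N m; "grip_width": finger opening in mm.
Only numpy, scipy, OpenCV 4.12 (cv2) and the standard library are available. Lean on these libraries where they do the work, as an engineer would, in place of code of your own. Each camera call takes 0.05 s, during which the arm holds its last target. There are 200 camera calls.

## Task

Restock the black desk caddy from the back forwards: first stand the two tall bottles in its two back compartments, one in each, and only then stand the short wipes tub in the open front bay beside the visitor cards. Set each one down gently, upright on the caddy's floor, without dropping it or tipping it over, and leave the other things on the desk where they are.

Things in the scene. Friction and masses are not known exactly. Their poses are not given: they have to be found in the camera images.
- caddy: Black sheet-steel stepped desk caddy, screwed down, 216 mm (its x) by 224 mm (its y), walls 4 mm, floor top 5 mm above the desk. Origin: centre of its underside; +x to its high back (away from the robot within 15 degrees), +y to its left. Back panel 80 mm high, front lip 36 mm. Behind: two deep compartments; in front: an open bay on the right and a slot of white visitor cards on the left.
- back_left (a point): Centre of the floor of the left (+y) back compartment, 96 mm (caddy x) by 106 mm (caddy y) inside. Back panel and sides 80 mm high; the wall in front of it and the divider to the right compartment 60 mm high. Axes as the caddy.
- back_right (a point): Centre of the floor of the right (-y) back compartment, the same size as the left one. Axes as the caddy.
- front_bay (a point): Centre of the floor of the open front bay, on the right, 108 mm (caddy x) by 148 mm (caddy y) inside. Front lip, right side and the divider to the card slot on its left are 36 mm high; the wall behind it 60 mm. Axes as the caddy.
- gel: Tall bottle of hand gel: round white body 58 mm in diameter up to 132 mm, sloping shoulder, then a round blue cap 30 mm in diameter from 153 to 185 mm (the top). About 0.28 kg. Stands upright, closed. Origin: centre of its underside; z up along the bottle.
- mist: Tall bottle of surface spray: slimmer round clear body 52 mm in diameter up to 130 mm, grey band, sloping shoulder, then a smooth round white over-cap 28 mm in diameter from 150 to 200 mm (the top). About 0.24 kg. Stands upright. Origin: centre of its underside; z up.
- tub: Short round wipes tub: white, 57 mm in diameter, 70 mm high including its flat grey lid (top 14 mm). About 0.18 kg. Origin: centre of its underside; z up.
- stamp: Bystander: wooden rubber stamp with a turned handle, 34 mm in diameter at the foot, 74 mm high, standing among the goods. Origin: centre of its underside.
- inkpad: Bystander: flat black ink pad, 60 x 90 x 16 mm, lying among the goods. Origin: centre of its underside.
- stapler: Bystander: black stapler 135 mm long, 36 mm wide, 58 mm high, beyond the goods. Origin: centre of its underside, x along its length.
- pencup: Bystander: dark metal pen cup 76 mm in diameter, 98 mm high, pens up to 150 mm, beyond the caddy on the left. Origin: centre of its underside.
- plant: Bystander: small plant in a white pot, 80 mm in diameter at the top, about 140 mm high and 130 mm across the leaves, left of the caddy. Origin: centre of its underside.
- mouse: Bystander: black computer mouse 100 x 58 x 34 mm, far right, by the keyboard. Origin: centre of its underside.
Not all that is in view belongs to the job. What is shaped like the tub but green or pink is not meant.

How it is judged:
By the outcome, as a careful person would: the job done as asked, in the order asked, and still so for the second after the job is handed in, with the robot touching nothing.
It also fails if it takes over 70 s, if anything falls off the work surface, if the arm or the gripper's body presses on something with over 40 N, if the wrist force passes 120 N, or if a joint passes its speed limit or range.

## Working session

There is one attempt and no reset: what is moved stays moved. The work goes in short steps, Python scripts to look and compute and a shell command to move; the robot and the scene stay as the last step left them, time stands still between calls to the robot, and variables do not carry over. Pictures are saved under pics/ and viewed, about 8 in all and at most 12, crops included, and the job is handed in when it is done.

```bash
ls; mkdir -p pics; cat > h.py <<'E'
import numpy as np, cv2
from plant import bot
def cap(n):
    c=bot.capture(n); c['R']=cv2.Rodrigues(np.array(c['rvec'],float))[0]; c['t']=np.array(c['tvec'],float).ravel(); return c
def ray(c,u,v):
    d=c['R'].T@np.array([(u-c['cx'])/c['fx'],(v-c['cy'])/c['fy'],1.]); return -c['R'].T@c['t'],d
def plane(c,u,v,z):
    o,d=ray(c,u,v); return o+d*(z-o[2])/d[2]
def cloud(c):
    v,u=np.mgrid[0:480,0:640]; z=c['z_map']
    p=np.stack([(u-c['cx'])/c['fx']*z,(v-c['cy'])/c['fy']*z,z],-1)
    w=(p-c['t'])@c['R']; w[z<=0]=np.nan; return w
def proj(c,p):
    q=c['R']@np.array(p,float)+c['t']; return q[0]/q[2]*c['fx']+c['cx'],q[1]/q[2]*c['fy']+c['cy']
E
python3 - <<'E'
from h import *
for n in('scene','top'):
    c=cap(n); cv2.imwrite(f'pics/{n}0.png',c['frame']); print(n,-c['R'].T@c['t'],c['fx'],(c['z_map']>0).mean())
print(bot.get_obs())
E
```

```text
pics
scene [1208.54744362  121.47929655  918.69252841] 509.18306688618816 0.9960091145833333
top [ 419.56509412  -18.55402065 1152.6238729 ] 451.8029049652212 0.9960221354166666
{'time': 0.1, 'joint_positions': array([ 1.15002509e+00,  3.42643100e-01,  1.52488505e+00,  4.93292973e-06,
        1.27539982e+00, -1.45998831e-01]), 'dq': array([-0.00134952, -0.00177251, -0.001977  ,  0.00051119, -0.00080711,
       -0.00101865]), 'tau': array([ 2.58954053e-03, -4.31999767e+01, -2.44692332e+01,  7.20801903e-02,
        5.26435976e-02, -6.77356411e-05]), 'tool_pos': array([142.28076051, 504.99293951, 226.13234171]), 'tcp_rot': array([-3.14139372e+00,  1.32042060e-03,  1.29602262e+00]), 'contact_force': array([-0.25186376,  0.54142094, -0.78658482]), 'moment': array([-0.00466476,  0.02796854, -0.07044805]), 'grip_width': 91.62896272252557}
```

View pics/scene0.png

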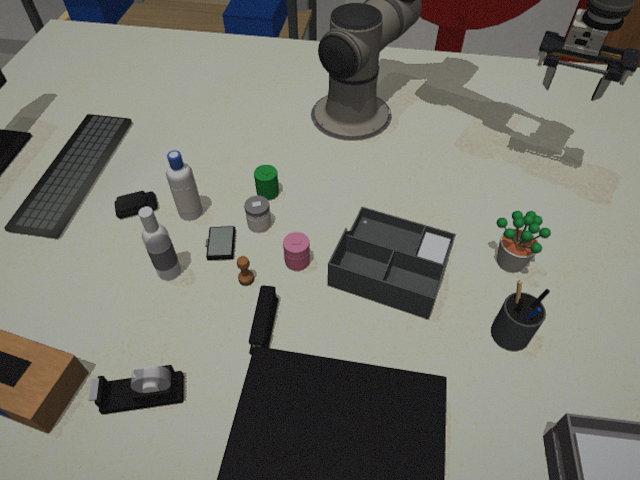

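View pics/top0.png

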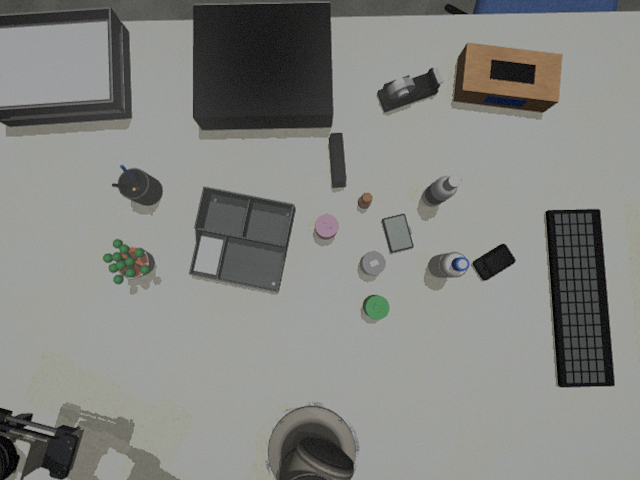

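The scene view shows gel (blue cap, scene 176,160 / top 455,264), mist (white cap, dark band, scene 147,212 / top 440,190) and the caddy (scene 390,260 / top 243,240).

What could be taken for the tub: grey lid (scene 258,204 / top 373,263), which is the one meant; green (266,175 / 376,307) and pink (297,243 / 326,226), which are decoys. Next I measure.

```bash
cat > m.py <<'E'
from h import *
def tri(c1,p1,c2,p2):
    o1,d1=ray(c1,*p1);o2,d2=ray(c2,*p2);A=np.stack([d1,-d2],1)
    s=np.linalg.lstsq(A,o2-o1,rcond=None)[0];a=o1+s[0]*d1;b=o2+s[1]*d2
    return (a+b)/2,np.linalg.norm(a-b)
if __name__=='__main__':
    T=cap('top');S=cap('scene')
    for n,c,boxes in(('top',T,dict(gel=(455,258,40),mist=(442,190,36),tub=(373,263,22),green=(376,307,22),pink=(326,226,20),stamp=(366,200,14),caddy=(243,240,62))),('scene',S,dict(gel=(183,185,45),mist=(158,245,45),tub=(258,213,24),caddy=(390,260,80)))):
        W=cloud(c)
        for k,(u,v,r) in boxes.items():
            w=W[v-r:v+r,u-r:u+r].reshape(-1,3);w=w[w[:,2]>12]
            if k in('tub','green','pink','stamp'):zz=np.percentile(w[:,2],97);q=w[w[:,2]>zz-8]
            elif k=='caddy':continue
            else: zz=np.percentile(w[:,2],99);q=w[w[:,2]>zz-15]
            mid=(q.max(0)+q.min(0))/2
            print(n,k,'top z',zz.round(1),'mid',mid.round(1),'size',np.ptp(q,0).round(1),'all mid',((w.max(0)+w.min(0))/2).round(1),np.ptp(w,0).round(0))
    # caddy in both clouds
    for n,c,(u,v,r) in(('top',T,(243,240,58)),('scene',S,(390,260,75))):
        w=cloud(c)[v-r:v+r,u-r:u+r].reshape(-1,3)
        for lo,hi in((25,95),(50,68),(72,90)):
            q=w[(w[:,2]>lo)&(w[:,2]<hi)]
            print(n,lo,hi,len(q),np.percentile(q[:,2],99) if len(q) else 0,cv2.minAreaRect(q[:,:2].astype(np.float32)))
    # crop for check
    a=T['frame'][150:330,300:500];cv2.imwrite('pics/crop.png',cv2.resize(a,None,fx=3,fy=3,interpolation=2))
    hsv=cv2.cvtColor(T['frame'],cv2.COLOR_BGR2HSV)
E
python3 m.py
```

```text
top gel top z 187.4 mid [ 444.3 -334.2  181.1] size [28.  30.  17.1] all mid [ 444.8 -388.3  100.8] [ 77. 168. 178.]
top mist top z 201.8 mid [ 621.5 -322.3  195.3] size [27.4 26.8 16.8] all mid [ 597.9 -298.5  108.3] [ 98.  95. 191.]
top tub top z 73.3 mid [ 453.  -159.2   71.1] size [53.2 56.  11.2] all mid [ 466.9 -175.4   45. ] [85. 88. 64.]
top green top z 73.1 mid [ 347.4 -164.9   70.2] size [54.3 55.   9.8] all mid [ 348.  -164.2   43.9] [55. 56. 62.]
top pink top z 73.6 mid [545.7 -48.7  70.4] size [56.3 55.8  9.6] all mid [545.4 -48.7  44.6] [57. 56. 61.]
top stamp top z 74.6 mid [ 612.4 -148.8   71.2] size [22.5 24.7  9.1] all mid [ 611.6 -148.6   43.9] [29. 33. 64.]
scene gel top z 200.4 mid [ 535.2 -326.3  194.3] size [203.6  37.3  17.7] all mid [ 522.1 -345.8  107.6] [230. 244. 191.]
scene mist top z 200.3 mid [ 622.7 -321.2  194.3] size [28.5 27.  17.7] all mid [ 540.9 -408.5  107.6] [219. 229. 191.]
scene tub top z 72.3 mid [ 453.4 -158.9   69.2] size [57.4 56.3  9.7] all mid [ 428.7 -170.8   43.1] [168.  83.  62.]
top 25 95 2326 82.2237650809189 ((517.1882934570312, 160.992431640625), (225.2061004638672, 216.1136016845703), 77.55671691894531)
top 50 68 482 67.38102417851388 ((560.4568481445312, 151.46871948242188), (225.06492614746094, 120.79821014404297), 77.51014709472656)
top 72 90 370 83.8189562662368 ((572.007568359375, 148.89910888671875), (225.2581329345703, 103.89303588867188), 77.66719818115234)
scene 25 95 4520 81.331143541679 ((517.7053833007812, 160.85777282714844), (224.68655395507812, 220.8837432861328), 77.49211883544922)
scene 50 68 1118 67.70020227648192 ((566.4513549804688, 149.89602661132812), (226.43092346191406, 121.87200164794922), 76.55052947998047)
scene 72 90 585 83.07469981571444 ((573.9775390625, 148.8897705078125), (223.6813507080078, 105.79206848144531), 77.4419174194336)
```

View pics/crop.png

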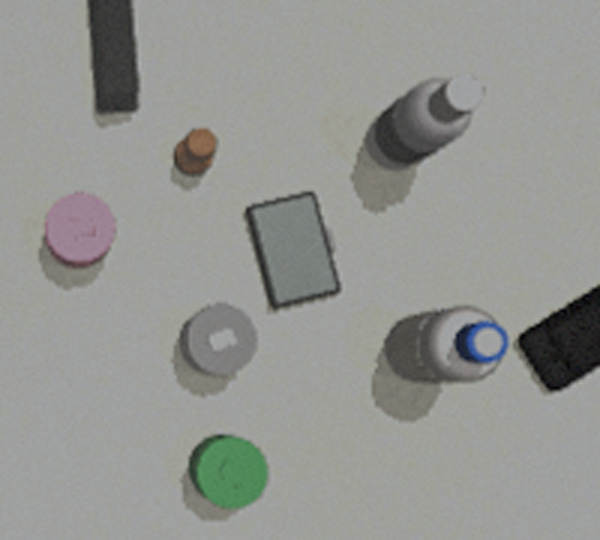

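The crop confirms gel (485,342), mist (462,93) and the grey tub (220,340). The caddy fits 225x217 mm at (517,161), yaw -12.5°. I'll move above the gel, and cross-check its cap and the compartment floors with two-view measurements.

```bash
python3 -m pendant '[{"linear":[60,-60,74],"twist":3},{"linear":[338,-355,74],"twist":3},{"linear":[338,-355,74],"twist":3},{"linear":[338,-355,74],"twist":3},{"linear":[338,-355,74],"twist":3},{"linear":[338,-355,74],"twist":3},{"linear":[338,-355,74],"twist":3},{"linear":[338,-355,74],"twist":3},{"linear":[338,-355,74],"twist":3},{"linear":[302,-839,44],"twist":3},{"linear":[302,-839,44],"twist":3},{"linear":[302,-839,44],"twist":3},{"linear":[302,-839,44],"twist":3},{"linear":[302,-839,44],"twist":3},{"linear":[302,-839,44],"twist":3},{"linear":[302,-839,44],"twist":3},{"linear":[302,-839,44],"twist":3},{"linear":[302,-839,44],"twist":3},{"linear":[302,-839,44],"twist":3}]' 0
python3 - <<'E'
from m import *
T=cap('top');S=cap('scene')
def blob(c,lo,hi,box):
    x0,y0,x1,y1=box;m=cv2.inRange(cv2.cvtColor(c['frame'][y0:y1,x0:x1],cv2.COLOR_BGR2HSV),lo,hi)
    ys,xs=np.nonzero(m);return xs.mean()+x0,ys.mean()+y0,len(xs)
print('blue',blob(S,(100,120,50),(130,255,255),(150,140,210,230)))
w=cloud(S)[140:230,160:205].reshape(-1,3);w=w[(w[:,2]>168)&(w[:,2]<195)&(w[:,1]>-365)&(w[:,1]<-300)&(w[:,0]<475)]
print('gel scene',len(w),((w.max(0)+w.min(0))/2).round(1),np.ptp(w,0).round(1),w[:,2].max())
ex=np.array([.9765,-.2156]);ey=np.array([.2156,.9765]);c0=np.array([517.5,160.9])
for k,x,y in(('BL',56,55),('BR',56,-55),('FB',-50,-34)):
    p=c0+x*ex+y*ey
    for n,c in(('top',T),('scene',S)):
        W=cloud(c).reshape(-1,3);d=np.hypot(*(W[:,:2]-p).T)<20
        print(k,p.round(1),n,'floor z',np.nanmedian(W[d,2]).round(1),d.sum())
E
```

```text
time: 2.58
tool_pos: [444.6, -332.3, 270.5]
tcp_rot: [-3.141, -0.001, 1.349]
contact_force: [-0.3, -0.3, -0.1]
grip_width: 91.7
blue (np.float64(175.3525641025641), np.float64(161.91666666666666), 156)
gel scene 174 [ 445.1 -332.6  178.7] [30.4 29.6 20.8] 189.13449854998754
BL [584.  202.5] top floor z 5.0 187
BL [584.  202.5] scene floor z 4.8 89
BR [560.3  95.1] top floor z 4.8 191
BR [560.3  95.1] scene floor z 5.3 80
FB [461.3 138.5] top floor z 4.7 193
FB [461.3 138.5] scene floor z 4.9 152
```

Two views agree: gel cap (444.7, -333.4), top 187–189 mm, floors 5 mm. I descend and grip the cap, TCP 151.

```bash
python3 -m pendant '[{"linear":[0,0,-40],"twist":0},{"linear":[0,0,-80],"twist":0},{"linear":[0,0,-105],"twist":0},{"linear":[0,0,-119],"twist":0},{"linear":[0,0,-119],"twist":0},{"linear":[0,0,-119],"twist":0}]' -
python3 -m pendant '[{"linear":[0,0,0],"twist":0},{"linear":[0,0,0],"twist":0},{"linear":[0,0,0],"twist":0},{"linear":[0,0,0],"twist":0},{"linear":[0,0,0],"twist":0},{"linear":[0,0,0],"twist":0},{"linear":[0,0,0],"twist":0},{"linear":[0,0,0],"twist":0}]' 255
```

```text
time: 3.42
tool_pos: [445.1, -333.9, 153.0]
tcp_rot: [3.14, 0.001, 1.349]
contact_force: [0.7, -0.6, 0.1]
grip_width: 91.9
time: 4.42
tool_pos: [444.4, -333.8, 151.7]
tcp_rot: [-3.142, 0.0, 1.348]
contact_force: [-0.6, -0.9, -1.0]
grip_width: 28.5
```

```bash
python3 -m pendant '[{"linear":[0,0,5],"twist":0},{"linear":[0,0,20],"twist":0},{"linear":[0,0,45],"twist":0},{"linear":[0,0,70],"twist":0},{"linear":[0,0,95],"twist":0},{"linear":[0,0,115],"twist":0},{"linear":[0,0,125],"twist":0},{"linear":[0,0,125],"twist":0}]' -
python3 -m pendant '[{"linear":[3,12,0],"twist":0},{"linear":[9,36,0],"twist":0},{"linear":[19,72,0],"twist":0},{"linear":[30,114,0],"twist":0},{"linear":[41,156,0],"twist":0},{"linear":[52,198,0],"twist":0},{"linear":[63,240,0],"twist":0},{"linear":[74,282,0],"twist":0},{"linear":[85,324,0],"twist":0},{"linear":[96,366,0],"twist":0},{"linear":[107,408,0],"twist":0},{"linear":[118,450,0],"twist":0},{"linear":[127,486,0],"twist":0},{"linear":[134,514,0],"twist":0},{"linear":[138,530,0],"twist":0},{"linear":[140,536,0],"twist":0},{"linear":[140,536,0],"twist":0},{"linear":[140,536,0],"twist":0}]' -
python3 - <<'E'
from h import *
c=cap('wrist');cv2.imwrite('pics/w1.png',c['frame']); s=cap('scene');cv2.imwrite('pics/s1.png',s['frame'][80:400,240:560])
E
```

```text
time: 5.42
tool_pos: [444.6, -333.8, 277.5]
tcp_rot: [3.14, 0.001, 1.348]
contact_force: [0.7, 0.0, -3.3]
grip_width: 28.2
time: 7.68
tool_pos: [584.4, 201.4, 276.8]
tcp_rot: [-3.142, 0.0, 1.347]
contact_force: [0.2, 0.3, -3.0]
grip_width: 27.9
```

View pics/s1.png

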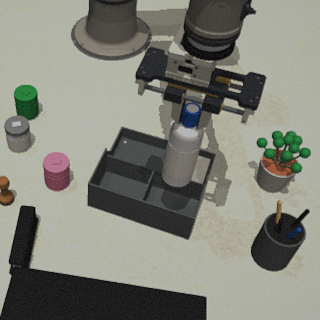

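The gel hangs upright over the left compartment. I lower it.

```bash
python3 -m pendant '[{"linear":[0,1,-20],"twist":0},{"linear":[0,1,-50],"twist":0},{"linear":[0,1,-80],"twist":0},{"linear":[0,1,-100],"twist":0},{"linear":[0,1,-110],"twist":0},{"linear":[0,1,-115],"twist":0},{"linear":[0,1,-117],"twist":0},{"linear":[0,1,-117],"twist":0},{"linear":[0,1,-117],"twist":0}]' -
python3 -m pendant '[{"linear":[0,0,-1],"twist":0},{"linear":[0,0,-2],"twist":0},{"linear":[0,0,-3],"twist":0},{"linear":[0,0,-3],"twist":0},{"linear":[0,0,-3],"twist":0}]' -
```

```text
time: 8.9
tool_pos: [584.7, 203.4, 160.4]
tcp_rot: [3.141, -0.001, 1.348]
contact_force: [-0.3, 0.1, -2.7]
grip_width: 28.1
time: 9.52
tool_pos: [584.5, 203.3, 156.7]
tcp_rot: [-3.142, -0.0, 1.348]
contact_force: [0.1, 0.2, -3.3]
grip_width: 28.4
```

```bash
python3 -m pendant '[{"linear":[0,0,-0.5],"twist":0},{"linear":[0,0,-1],"twist":0},{"linear":[0,0,-1],"twist":0},{"linear":[0,0,-1],"twist":0}]' -
```

```text
time: 10.02
tool_pos: [584.8, 203.4, 156.7]
tcp_rot: [3.14, -0.001, 1.348]
contact_force: [-1.0, -1.4, 5.2]
grip_width: 28.7
```

Contact: the force went from -3 to +5 N. I release and rise.

```bash
python3 -m pendant '[{"linear":[0,0,0],"twist":0},{"linear":[0,0,0],"twist":0},{"linear":[0,0,0],"twist":0},{"linear":[0,0,0],"twist":0},{"linear":[0,0,0],"twist":0},{"linear":[0,0,0],"twist":0}]' 60
python3 -m pendant '[{"linear":[0,0,10],"twist":0},{"linear":[0,0,40],"twist":0},{"linear":[0,0,90],"twist":0},{"linear":[0,0,140],"twist":0},{"linear":[0,0,140],"twist":0},{"linear":[0,0,140],"twist":0}]' -
python3 - <<'E'
from h import *
T=cap('top');S=cap('scene');cv2.imwrite('pics/s2.png',S['frame'][80:400,240:560])
for n,c in(('T',T),('S',S)):
    W=cloud(c).reshape(-1,3);d=(np.hypot(*(W[:,:2]-[584.5,203]).T)<45)&(W[:,2]>170)&(W[:,2]<200);w=W[d]
    if len(w):print(n,len(w),((w.max(0)+w.min(0))/2).round(1),np.ptp(w,0).round(1),w[:,2].max())
    d=(np.hypot(*(W[:,:2]-[622,-322]).T)<30)&(W[:,2]>175);w=W[d];print('mist',len(w),((w.max(0)+w.min(0))/2).round(1),np.ptp(w,0).round(1))
E
```

```text
time: 10.78
tool_pos: [584.5, 203.3, 155.7]
tcp_rot: [3.142, -0.0, 1.348]
contact_force: [-0.5, 0.5, 0.7]
grip_width: 70.1
time: 11.52
tool_pos: [584.2, 203.3, 295.6]
tcp_rot: [-3.141, 0.0, 1.348]
contact_force: [0.0, 0.4, -0.1]
grip_width: 70.5
mist 171 [ 621.2 -321.3  189.2] [27.  26.2 28.2]
S 264 [584.2 203.2 182.1] [31.3 29.6 24. ] 194.12822149684362
mist 240 [ 623.1 -321.4  188.8] [29.  26.9 27.6]
```

View pics/s2.png

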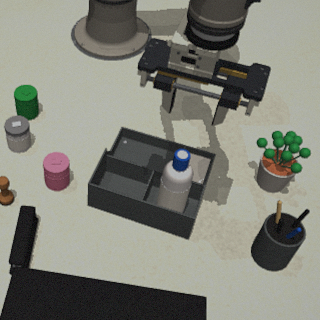

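The gel stands upright in back_left (cap 584,203). Next is the mist at (622,-321.5).

```bash
python3 -m pendant '[{"linear":[38,-525,0],"twist":0},{"linear":[38,-525,0],"twist":0},{"linear":[38,-525,0],"twist":0},{"linear":[38,-525,0],"twist":0},{"linear":[38,-525,0],"twist":0},{"linear":[38,-525,0],"twist":0},{"linear":[38,-525,0],"twist":0},{"linear":[38,-525,0],"twist":0},{"linear":[38,-525,0],"twist":0},{"linear":[38,-525,0],"twist":0},{"linear":[38,-525,0],"twist":0},{"linear":[38,-525,0],"twist":0},{"linear":[38,-525,0],"twist":0}]' 0
python3 -m pendant '[{"linear":[0,0,-40],"twist":0},{"linear":[0,0,-80],"twist":0},{"linear":[0,0,-115],"twist":0},{"linear":[0,0,-135],"twist":0},{"linear":[0,0,-140],"twist":0},{"linear":[0,0,-140],"twist":0},{"linear":[0,0,-140],"twist":0}]' -
```

```text
time: 13.25
tool_pos: [622.7, -320.5, 296.2]
tcp_rot: [3.141, -0.0, 1.35]
contact_force: [-0.3, -0.6, 0.7]
grip_width: 91.7
time: 14.12
tool_pos: [623.0, -321.9, 157.3]
tcp_rot: [3.139, 0.001, 1.349]
contact_force: [-0.6, -0.8, -0.2]
grip_width: 91.6
```

```bash
python3 -m pendant '[{"linear":[0,0,0],"twist":0},{"linear":[0,0,0],"twist":0},{"linear":[0,0,0],"twist":0},{"linear":[0,0,0],"twist":0},{"linear":[0,0,0],"twist":0},{"linear":[0,0,0],"twist":0},{"linear":[0,0,0],"twist":0},{"linear":[0,0,0],"twist":0}]' 255
python3 -m pendant '[{"linear":[0,0,5],"twist":0},{"linear":[0,0,20],"twist":0},{"linear":[0,0,45],"twist":0},{"linear":[0,0,70],"twist":0},{"linear":[0,0,95],"twist":0},{"linear":[0,0,115],"twist":0},{"linear":[0,0,125],"twist":0},{"linear":[0,0,125],"twist":0}]' -
```

```text
time: 15.12
tool_pos: [622.4, -321.7, 155.7]
tcp_rot: [-3.142, -0.0, 1.348]
contact_force: [-0.8, -0.3, -0.5]
grip_width: 27.4
time: 16.12
tool_pos: [622.6, -321.8, 281.7]
tcp_rot: [3.14, 0.001, 1.348]
contact_force: [0.2, -0.7, -2.2]
grip_width: 27.2
```

```bash
python3 -m pendant '[{"linear":[-2,12,0],"twist":0},{"linear":[-5,36,0],"twist":0},{"linear":[-11,72,0],"twist":0},{"linear":[-17,114,0],"twist":0},{"linear":[-23,156,0],"twist":0},{"linear":[-29,198,0],"twist":0},{"linear":[-36,240,0],"twist":0},{"linear":[-42,282,0],"twist":0},{"linear":[-48,324,0],"twist":0},{"linear":[-54,360,0],"twist":0},{"linear":[-58,388,0],"twist":0},{"linear":[-61,408,0],"twist":0},{"linear":[-62,415,0],"twist":0},{"linear":[-62,417,0],"twist":0},{"linear":[-62,417,0],"twist":0},{"linear":[-62,417,0],"twist":0}]' -
python3 - <<'E'
from h import *
S=cap('scene');cv2.imwrite('pics/s3.png',S['frame'][80:400,240:560])
E
```

```text
time: 18.12
tool_pos: [560.6, 94.5, 280.7]
tcp_rot: [-3.142, 0.0, 1.347]
contact_force: [-0.1, 0.2, -1.0]
grip_width: 27.6
```

View pics/s3.png

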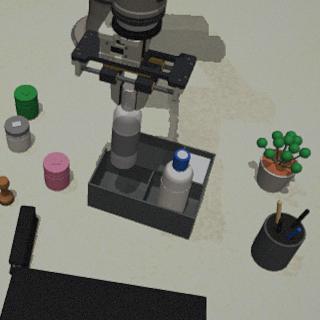

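The mist hangs upright over the right compartment. I lower it.

```bash
python3 -m pendant '[{"linear":[0,0,-20],"twist":0},{"linear":[0,0,-50],"twist":0},{"linear":[0,0,-80],"twist":0},{"linear":[0,0,-100],"twist":0},{"linear":[0,0,-110],"twist":0},{"linear":[0,0,-115],"twist":0},{"linear":[0,0,-117],"twist":0},{"linear":[0,0,-117],"twist":0},{"linear":[0,0,-117],"twist":0}]' -
python3 -m pendant '[{"linear":[0,0,-1],"twist":0},{"linear":[0,0,-2],"twist":0},{"linear":[0,0,-3],"twist":0},{"linear":[0,0,-3],"twist":0},{"linear":[0,0,-3],"twist":0}]' -
```

```text
time: 19.3
tool_pos: [560.7, 95.3, 164.3]
tcp_rot: [3.141, -0.0, 1.348]
contact_force: [-0.6, 0.0, -2.4]
grip_width: 27.6
time: 19.92
tool_pos: [560.4, 95.3, 160.7]
tcp_rot: [-3.141, -0.0, 1.348]
contact_force: [-0.3, -0.4, -2.4]
grip_width: 27.7
```

```bash
python3 -m pendant '[{"linear":[0,0,-0.5],"twist":0},{"linear":[0,0,-1],"twist":0},{"linear":[0,0,-1],"twist":0},{"linear":[0,0,-1],"twist":0}]' -
```

```text
time: 20.42
tool_pos: [560.8, 95.3, 160.6]
tcp_rot: [3.14, -0.0, 1.348]
contact_force: [-0.6, -0.3, 4.6]
grip_width: 27.4
```

```bash
python3 -m pendant '[{"linear":[0,0,0],"twist":0},{"linear":[0,0,0],"twist":0},{"linear":[0,0,0],"twist":0},{"linear":[0,0,0],"twist":0},{"linear":[0,0,0],"twist":0},{"linear":[0,0,0],"twist":0}]' 60
python3 -m pendant '[{"linear":[0,0,10],"twist":0},{"linear":[0,0,40],"twist":0},{"linear":[0,0,90],"twist":0},{"linear":[0,0,130],"twist":0},{"linear":[0,0,130],"twist":0},{"linear":[0,0,130],"twist":0}]' -
python3 - <<'E'
from h import *
T=cap('top');S=cap('scene');cv2.imwrite('pics/s4.png',S['frame'][80:400,240:560])
for n,c in(('T',T),('S',S)):
    W=cloud(c).reshape(-1,3)
    for k,p,lo,hi in(('mist',[560.5,95.3],180,210),('gel',[584.5,203],170,195),('tub',[453,-159],63,80)):
        w=W[(np.hypot(*(W[:,:2]-p).T)<42)&(W[:,2]>lo)&(W[:,2]<hi)]
        if len(w):print(n,k,len(w),((w.max(0)+w.min(0))/2).round(1),np.ptp(w,0).round(1),np.percentile(w[:,2],95))
E
```

```text
time: 21.18
tool_pos: [560.5, 95.3, 159.7]
tcp_rot: [3.142, -0.0, 1.348]
contact_force: [1.2, 0.3, -0.3]
grip_width: 70.2
time: 21.92
tool_pos: [560.1, 95.3, 289.6]
tcp_rot: [-3.141, 0.0, 1.348]
contact_force: [-1.0, -0.4, 0.3]
grip_width: 70.2
T gel 1 [573.1 213.7 186.9] [0. 0. 0.] 186.94268119453903
T tub 438 [ 453.  -159.1   70.2] [53.1 55.1 11.6] 73.0573120616039
S mist 237 [561.6  95.3 194.4] [27.8 27.1 28.4] 206.21372019994024
S gel 264 [584.8 203.3 181.8] [30.3 29.5 23.2] 192.0556907638736
S tub 394 [ 454.  -158.9   68.7] [58.5 56.8 11.3] 72.47950855330105
```

View pics/s4.png

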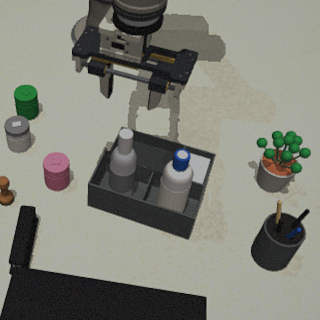

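Both bottles stand upright. Now the tub at (453.5,-159), top 70 mm; grip with TCP 37.

```bash
python3 -m pendant '[{"linear":[-107,-254,0],"twist":0},{"linear":[-107,-254,0],"twist":0},{"linear":[-107,-254,0],"twist":0},{"linear":[-107,-254,0],"twist":0},{"linear":[-107,-254,0],"twist":0},{"linear":[-107,-254,-40],"twist":0},{"linear":[-107,-254,-90],"twist":0},{"linear":[-107,-254,-140],"twist":0},{"linear":[-107,-254,-140],"twist":0},{"linear":[-107,-254,-140],"twist":0}]' 0
python3 -m pendant '[{"linear":[0,0,-30],"twist":0},{"linear":[0,0,-60],"twist":0},{"linear":[0,0,-90],"twist":0},{"linear":[0,0,-107],"twist":0},{"linear":[0,0,-113],"twist":0},{"linear":[0,0,-113],"twist":0},{"linear":[0,0,-113],"twist":0}]' -
python3 -m pendant '[{"linear":[0,0,0],"twist":0},{"linear":[0,0,0],"twist":0},{"linear":[0,0,0],"twist":0},{"linear":[0,0,0],"twist":0},{"linear":[0,0,0],"twist":0},{"linear":[0,0,0],"twist":0},{"linear":[0,0,0],"twist":0}]' 255
```

```text
time: 23.28
tool_pos: [454.2, -159.1, 151.0]
tcp_rot: [3.14, 0.0, 1.348]
contact_force: [0.8, 0.9, 0.5]
grip_width: 91.8
time: 24.15
tool_pos: [454.3, -159.1, 37.9]
tcp_rot: [3.139, 0.001, 1.348]
contact_force: [0.1, 0.1, 0.2]
grip_width: 91.7
time: 25.02
tool_pos: [453.5, -158.7, 36.7]
tcp_rot: [3.142, -0.0, 1.348]
contact_force: [0.3, -0.1, 0.7]
grip_width: 55.9
```

```bash
python3 -m pendant '[{"linear":[0,0,5],"twist":0},{"linear":[0,0,25],"twist":0},{"linear":[0,0,55],"twist":0},{"linear":[0,0,85],"twist":0},{"linear":[0,10,105],"twist":0},{"linear":[1,30,110],"twist":0},{"linear":[2,65,110],"twist":0},{"linear":[3,105,110],"twist":0},{"linear":[4,145,110],"twist":0},{"linear":[5,185,110],"twist":0},{"linear":[6,225,110],"twist":0},{"linear":[7,260,110],"twist":0},{"linear":[8,285,110],"twist":0},{"linear":[8,295,110],"twist":0},{"linear":[8,297,110],"twist":0},{"linear":[8,297,110],"twist":0},{"linear":[8,297,110],"twist":0}]' -
python3 - <<'E'
from h import *
S=cap('scene');cv2.imwrite('pics/s5.png',S['frame'][80:400,240:560])
E
```

```text
time: 27.15
tool_pos: [461.5, 137.5, 146.7]
tcp_rot: [-3.142, 0.0, 1.347]
contact_force: [-1.2, -0.4, -2.2]
grip_width: 55.6
```

View pics/s5.png

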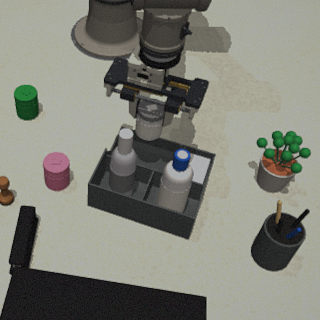

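The tub is held level over the bay, clear of the bottles. I lower it; contact is expected near TCP 41.7.

```bash
python3 -m pendant '[{"linear":[0,0,-20],"twist":0},{"linear":[0,0,-45],"twist":0},{"linear":[0,0,-70],"twist":0},{"linear":[0,0,-88],"twist":0},{"linear":[0,0,-97],"twist":0},{"linear":[0,0,-101],"twist":0},{"linear":[0,0,-102],"twist":0},{"linear":[0,0,-102],"twist":0},{"linear":[0,0,-102],"twist":0}]' -
python3 -m pendant '[{"linear":[0,0,-1],"twist":0},{"linear":[0,0,-2],"twist":0},{"linear":[0,0,-2.5],"twist":0},{"linear":[0,0,-2.5],"twist":0},{"linear":[0,0,-2.5],"twist":0}]' -
```

```text
time: 28.32
tool_pos: [461.7, 138.4, 45.2]
tcp_rot: [3.141, -0.0, 1.348]
contact_force: [-0.5, 0.2, -2.2]
grip_width: 56.1
time: 28.95
tool_pos: [461.5, 138.3, 42.2]
tcp_rot: [-3.142, -0.0, 1.348]
contact_force: [-0.4, -0.1, -2.2]
grip_width: 55.5
```

```bash
python3 -m pendant '[{"linear":[0,0,-0.5],"twist":0},{"linear":[0,0,-1],"twist":0},{"linear":[0,0,-1],"twist":0},{"linear":[0,0,-1],"twist":0}]' -
```

```text
time: 29.45
tool_pos: [461.6, 138.3, 41.7]
tcp_rot: [3.141, -0.0, 1.348]
contact_force: [-2.4, -0.8, 6.3]
grip_width: 55.7
```

Contact at +6 N. I release and go straight up, then step back towards the robot.

```bash
python3 -m pendant '[{"linear":[0,0,0],"twist":0},{"linear":[0,0,0],"twist":0},{"linear":[0,0,0],"twist":0},{"linear":[0,0,0],"twist":0},{"linear":[0,0,0],"twist":0}]' 30
python3 -m pendant '[{"linear":[0,0,8],"twist":0},{"linear":[0,0,30],"twist":0},{"linear":[0,0,70],"twist":0},{"linear":[0,0,120],"twist":0},{"linear":[0,0,180],"twist":0},{"linear":[0,0,230],"twist":0},{"linear":[-20,-100,230],"twist":0},{"linear":[-20,-200,230],"twist":0},{"linear":[-20,-250,230],"twist":0},{"linear":[-20,-250,230],"twist":0},{"linear":[-20,-250,230],"twist":0},{"linear":[-20,-250,230],"twist":0}]' -
python3 - <<'E'
from h import *
T=cap('top');S=cap('scene')
cv2.imwrite('pics/end.png',np.hstack([T['frame'][120:400,60:420],S['frame'][120:400,130:560]]))
for n,c in(('T',T),('S',S)):
    W=cloud(c).reshape(-1,3)
    for k,p,lo,hi in(('mist',[560.5,95.3],180,210),('gel',[584.5,203],170,195),('tub',[461.5,138.3],62,85)):
        w=W[(np.hypot(*(W[:,:2]-p).T)<42)&(W[:,2]>lo)&(W[:,2]<hi)]
        if len(w):print(n,k,len(w),((w.max(0)+w.min(0))/2).round(1),np.ptp(w,0).round(1),np.percentile(w[:,2],95))
E
```

```text
time: 30.08
tool_pos: [461.4, 138.3, 41.2]
tcp_rot: [-3.142, -0.0, 1.348]
contact_force: [-1.0, -0.5, 0.3]
grip_width: 80.8
time: 31.58
tool_pos: [441.2, -111.4, 271.5]
tcp_rot: [3.142, -0.001, 1.347]
contact_force: [0.2, 0.4, -0.0]
grip_width: 81.0
T mist 147 [559.4  93.5 194.4] [26.8 25.4 28.3] 207.1664143494456
T gel 173 [582.5 202.  182.9] [28.7 28.2 23.3] 192.97014399221857
T tub 448 [460.2 137.1  72.9] [55.  55.3 15.6] 78.05938570790204
S mist 237 [562.3  95.3 193.9] [27.6 27.1 27.8] 206.02809950699165
S gel 266 [584.4 203.1 181.7] [31.1 29.5 23.1] 191.69680194619343
S tub 483 [462.3 138.2  70.8] [58.2 56.  16.9] 77.23854681434459
```

View pics/end.png

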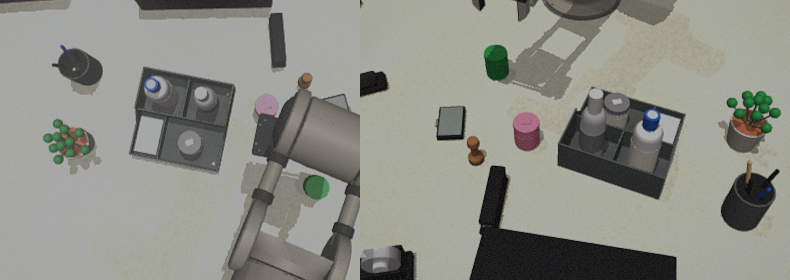

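All three stand upright in their places, the bystanders haven't moved, and the arm is clear. I hand the job in.

```bash
python3 -c "
from plant import bot
print(bot.close_job())"
```

```text
the job is handed in; nothing more can be done
None
```

The caddy is restocked in the order asked, and the job was handed in at about 32 s of the 70 s. The gel went into the back left compartment, then the mist into the back right, then the grey-lidded tub into the front bay. Each was lowered until the force reading showed light contact with the floor (about 5–6 N) before release.

Final checks from the top and scene cameras:

| Item | Measured position (mm) | Target (mm) |
|---|---|---|
| gel | (583.5, 202.5) | (584, 202.5) |
| mist | (561, 94.5) | (560, 95) |
| tub | (461, 138) | (461, 138.5) |

- **Upright:** the tops read 192, 206 and 77–78 mm; 190, 205 and 75 mm were expected with all three standing on the floor. The 1–3 mm excess fits the camera error seen earlier.
- **Camera agreement:** the two views differ by up to 3 mm.
- **Other things on the desk:** by eye in the last pictures they look undisturbed, but I did not measure them again. The arm hid part of the top view, and the mouse is only partly in the scene crop.

No check failed.

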